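# Hold a shielded waste box open with its lever

## Robot

A 6-joint arm with a two-finger parallel gripper is mounted at the origin on a cart in front of the work surface, level with it; the furniture and walls round the work are solid. World frame = base frame: x ahead of the robot, y to its left, z up, the work surface at z = 0. Lengths are in m, angles in rad, forces in N, time in s.
With the tool pointing down it reaches from about 0.35 to 0.975 m from the base axis. Payload 4.9 kg.
Tool frame: the origin (TCP) lies at the very end of the fingers, on their centre line; the grasp point (between the pads) lies 19 mm behind it; x points along the fingers, y is the direction in which the jaws open and shut, and the axes are right-handed (so a half turn about x gives the same grasp; the last joint's range is limited). The gripper opens to 85 mm and grips with 20 to 120 N. Pads are 22 mm wide; open, the fingers measure 114 mm over their backs; the gripper's body (76 mm by 85 mm) begins 54 mm behind the grasp point. The pads swing forward as they close: fully open they stand 13 mm farther back than shut.
Start: joints at [1.187, 0.053, 1.613, -0, 1.476, -0.119], TCP at [0.164, 0.603, 0.231] pointing down, gripper open.
Joint ranges: [-3.01, 3.01], [-1.01, 2.22], [0.06, 2.58], [-1.02, 4.17], [0.09, 2.62], [-3.14, 3.14]. Speed limits (rad/s): [2.57, 2.57, 3.14, 3.14, 3.14, 3.14].

## Interface

Orientations are given as a rotation vector (axis times angle).
In Python, from station import ctrl, get_image, calibration, finish_job, search_frame, cut_out, mark_of gives the robot as it stands. The module is installed in compiled form; this text tells all that it offers.
- The arm moves only by the tool arm_command, never from a script. Its argument "plan" is a list that holds one entry, the list of rows, each a list of 7 numbers: the shift along the tool's x, y, z in m, then the turn, a rotation vector about the tool's x, y, z in degrees, then the finger opening in m, from 0 to 0.0854. A call has 1 to 20 rows; each row shifts and turns the pose as measured when the row begins, along the tool's axes as they then stand; what a row does not reach is not made up. A row lasts 1/12 s, in which the tool goes at most 41.7 mm and 7.16 degrees, less where a joint would pass 70% of its speed; a pose out of reach is approached as far as the arm can. A call with a gripper value outside its range is refused whole. The fingers move at their own pace and stop on an object; "squeeze" is the grip in N (left out, the last holds). Time passes only in rows, so rows that do not move let the fingers close. It gives the time, the measured TCP pose, the force and the opening at its end, in the units of the state.
- ctrl.get_obs(): the state, without advancing time (a new reading comes with each control period).
- get_image(name): name is "scene" or "side" or "wrist"; returns the picture (420x560x3 uint8, red, green, blue); there is no depth.
- calibration(name): a dict with "fx", "fy", "cx", "cy" (pixels), "cam_to_world" (4x4, takes a point from camera to world coordinates); the wrist camera has in their place "hand_eye" (4x4, takes a point from camera to tool coordinates, whose origin is the TCP and whose axes are the tool frame's). Camera axes: x right, y down, z forward; pixel columns grow to the right and rows downward; lengths in m; the calibration is good to about 2 mm. A picture is of the moment at which its call begins: read the wrist's pose just before it. calibration takes no time and is no camera call.
- finish_job(): hands the job in, once; it reports no verdict.
Trained networks look in the newest picture that a camera, given by its name, has taken for a name from the list of things; names that differ only in an ending like _2 or _b are one class to them, and where a whole thing is asked for, a point or a joint stands for the part that bears it (a point fixed in the world has none). Each returns a list of dicts, best first, with "conf" (0 to 1); they miss things now and then, are a little off and sometimes report something else, mostly with a low value. They report only what shows in the picture. A call takes as long as a camera call.
- search_frame(camera, thing): "at" ([x, y, z] in m, in the coordinates of the camera as it stood for that picture, good to about 4 mm: the middle of the surface that is visible of it).
- cut_out(camera, thing): "mask" (420x560 bool, what is visible of it).
- mark_of(camera, thing): "at" ([x, y, z] in m, in the coordinates of the camera as it stood for that picture, good to about 4 mm: a listed point, or the origin of a listed thing).
The state is a dict: "t": time; "q": joint angles; "dq": joint speeds; "effort": joint torques, N m; "tool_pos": TCP position; "tool_rot": TCP orientation; "contact_force": force on the tool from outside, world axes, zero at the start; "wrist_torque": the same for the moment, N m; "opening": finger opening in m.
Only numpy, scipy, OpenCV 4.12 (cv2) and the standard library are available. Lean on these libraries where they do the work, as an engineer would, in place of code of your own. Each camera call takes 0.05 s, during which the arm holds its last target. There are 200 camera calls.

## Task

Open the shielded waste box for a colleague: with the fingertips, push the green safety slide by its upright tab all the way out sideways from under the lever, then press the red pad at the lever's long end right down to its stop so that the heavy yellow flap is raised, and finish while still holding it down. Use the lever alone to raise the flap: do not touch the flap or the box, do not lift the lever out of its bearings, and leave the rack, beaker, bottle and spanner where they are.

Things in the scene. Friction and masses are not known exactly. Their poses are not given: they have to be found in the camera images.
- station: fixed aluminium base plate, 6 mm thick, 84 mm wide, with two bearing plates. Origin: on the worktop under the waste box's centre; z up; -x runs along the lever, from the box to the lever's long end, which points roughly at the robot; the plate reaches 320 mm along -x. In this frame: lever's pivot x -127, y 0, height 61 mm; safety slide x -245; rubber stop for the lever x -282
- waste_box: the grey waste box at the far end of the base plate, 100 x 84 mm, 88 mm high with its yellow flap and cover, fixed; origin at the centre of its underside, axes as the station's. Tall instruments stand on either side
- lever_pad (a point): centre of the top face of the red press pad on the long end of the lever (pad 36 mm along the lever, 28 mm wide), 192 mm from the lever's pivot. At rest this point is 121 mm above the worktop and the face slopes 0.25 rad, rising away from the box. It goes almost straight down to the rubber stop, where it is about 27 mm up; that takes 2 to 4 N; let go, it swings back up
- lever: the loose lever, a steel bar 20 mm wide and 12 mm thick; origin at the middle of its brass pivot pin, which lies in two open-topped slots and must stay down in them; axes as the station's while at rest. Its weighted short end rests on a ledge, with a brass roller 65 mm from the pin under the flap's lip
- slide_face (a point): on the upright tab of the green safety slide: centre of its inner face (facing the lever), 85 mm above the worktop. Tab 14 mm wide along the station's x, 12 mm thick, top at 110 mm; with the slide in, 75 mm of free space lie between this face and the lever's side, above the slide's low bar (top at 20 mm). Push it along the station's +y, away from the lever; about 2 N moves it
- slide (a joint): safety slide, m: 0 = in, its block stands under the lever and stops it going down; 0.05 = fully out, at its end stop, along the station's +y. It stays where it is left; it starts between 0 and 0.006
- flap (a joint): heavy yellow flap (58 x 80 x 18 mm, about 1.6 kg, on the half of the box top nearest the lever), rad: 0 = shut; it opens upward. The lever pressed to its stop raises it to about 0.35; it falls shut if the lever is let go
- rack: blue rack of vials, 62 x 175 mm, 39 mm high, bystander left of the work; origin at the centre of its underside
- beaker: small clear beaker, 45 mm across, 56 mm high, bystander; origin at the centre of its underside
- amber_bottle: amber bottle with a black cap, 60 mm across, 122 mm high, bystander; origin at the centre of its underside
- spanner: small open-ended spanner lying flat, 120 x 18 x 5 mm, bystander left of the work; origin at the centre of its underside

How it is judged:
By the outcome, as a careful person would: the job done as asked, in the order asked, and still so for the second after the job is handed in, while the arm keeps its last pose, push and grip.
It also fails if it takes over 43 s, if anything falls off the work surface, if the arm or the gripper's body presses on something with over 40 N, if the wrist force passes 120 N, or if a joint passes its speed limit or range.

## Working session

There is one attempt and no reset: what is moved stays moved. The work goes in short steps, Python scripts to look and compute and a tool call to move; the robot and the scene stay as the last step left them, time stands still between calls to the robot, and variables do not carry over. Pictures are saved under pics/ and viewed, about 8 in all and at most 12, crops included, and the job is handed in when it is done.

Besides the shell and the picture viewer there is one more tool, called after ">>>" as name([rows], argument=value, ...), one row to a line, values as JSON. arm_command: Moves the arm, as the interface text tells. Its arguments: {"type":"object","properties":{"plan":{"type":"array","items":{"type":"array","items":{"type":"array","items":{"type":"number"}}}},"squeeze":{"type":"number"}},"required":["plan"]}

```bash
mkdir -p pics; cat > h.py <<'E'
import numpy as np, cv2
from station import *
from scipy.spatial.transform import Rotation as R
def c2w(cam):
    c=calibration(cam)
    if cam!="wrist": return np.array(c["cam_to_world"])
    o=ctrl.get_obs(); T=np.eye(4); T[:3,:3]=R.from_rotvec(o["tool_rot"]).as_matrix(); T[:3,3]=o["tool_pos"]
    return T@np.array(c["hand_eye"])
def snap(cam,fn=None):
    T=c2w(cam); im=get_image(cam)
    if fn: cv2.imwrite("pics/"+fn,cv2.cvtColor(im,cv2.COLOR_RGB2BGR))
    return T
def marks(cam,T,things,f=mark_of):
    for t in things:
        for r in f(cam,t)[:2]:
            p=T@np.append(r["at"],1); print(cam,t,round(r["conf"],2),np.round(p[:3],4))
def st():
    o=ctrl.get_obs(); print(round(o["t"],2),np.round(o["tool_pos"],4),np.round(R.from_rotvec(o["tool_rot"]).as_matrix(),3).tolist(),np.round(o["contact_force"],1),round(o["opening"],4),np.round(o["q"],2))
E
python3 - <<'E'
from h import *
st()
for c in ["scene","side"]:
    T=snap(c,c+"0.png"); marks(c,T,["station","waste_box","lever_pad","lever","slide_face"]+(["rack","beaker","amber_bottle","spanner"] if c=="scene" else []))
a=cv2.imread("pics/scene0.png");b=cv2.imread("pics/side0.png")
E
```

```text
0.0 [0.1633 0.6026 0.23  ] [[-0.001, 0.262, 0.965], [-0.002, 0.965, -0.262], [-1.0, -0.002, -0.0]] [ 0.6 -0.3  0. ] 0.0856 [ 1.19  0.05  1.61 -0.    1.48 -0.12]
scene station 0.91 [ 0.7236 -0.1433  0.0033]
scene station 0.26 [ 0.4365  0.273  -0.0029]
scene waste_box 0.94 [ 0.7288 -0.1442 -0.0023]
scene lever_pad 0.61 [ 0.4195 -0.1369  0.1215]
scene lever 0.74 [ 0.5988 -0.1374  0.059 ]
scene slide_face 0.69 [ 0.4853 -0.0537  0.0823]
scene rack 0.72 [ 0.4365  0.277  -0.0028]
scene beaker 0.6 [ 0.5193  0.2372 -0.0022]
scene amber_bottle 0.9 [ 0.5446  0.3347 -0.0028]
scene spanner 0.44 [4.217e-01 1.379e-01 4.000e-04]
side station 0.9 [ 0.7276 -0.1412 -0.0013]
side waste_box 0.72 [ 0.725  -0.136  -0.0013]
side waste_box 0.36 [ 0.7262 -0.1376 -0.0025]
side lever_pad 0.58 [ 0.413  -0.1366  0.1185]
side lever_pad 0.43 [ 0.7258 -0.138   0.0012]
side lever 0.81 [ 0.5997 -0.1393  0.0606]
side slide_face 0.87 [ 0.4887 -0.0477  0.0837]
```

View pics/scene0.png

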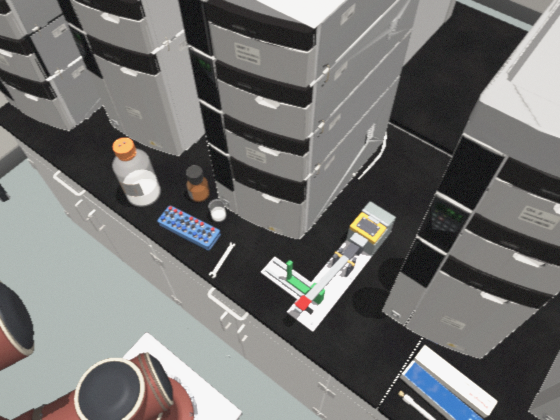

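View pics/side0.png

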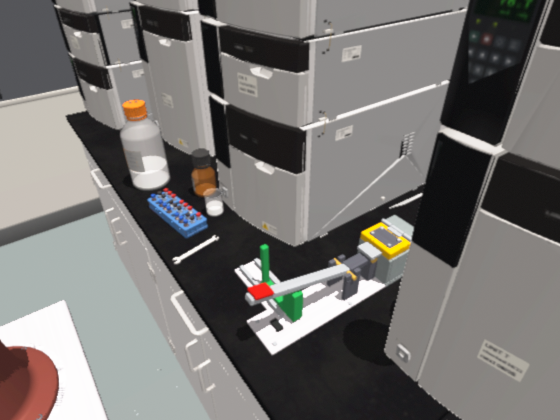

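>>> arm_command([
  [[0,-0.029,0.024,0,0,0,0],[0,-0.029,0.024,0,0,0,0],[0,-0.029,0.024,0,0,0,0],[0,-0.029,0.024,0,0,0,0],[0,-0.029,0.024,0,0,0,0],[0,-0.029,0.024,0,0,0,0],[0,-0.029,0.024,0,0,0,0],[0,-0.029,0.024,0,0,0,0],[0,-0.029,0.024,0,0,0,0],[0,-0.029,0.024,0,0,0,0],[0,-0.029,0.024,0,0,0,0],[0,-0.029,0.024,0,0,0,0],[0,-0.029,0.024,0,0,0,0],[0,-0.029,0.024,0,0,0,0],[0,-0.029,0.024,0,0,0,0],[0,-0.029,0.024,0,0,0,0],[0,-0.029,0.02,0,0,0,0],[0,-0.029,0.02,-5,0,0,0],[0,-0.02,0.01,-5,0,0,0],[0,0,0,-5,0,0,0]],
], squeeze=60)

```text
t: 2.47
tool_pos: [0.455, -0.0608, 0.2338]
tool_rot: [-0.01, 1.555, 0.012]
contact_force: [-0.0, 0.0, 0.4]
opening: -0.0002
```

```bash
python3 - <<'E'
from h import *
st()
T=snap("wrist","w1.png"); marks("wrist",T,["lever_pad","lever","slide_face","waste_box"])
for c,uvs in [("scene",[(300,237),(228,200)]),("side",[(300,243)])]:
    k=calibration(c);M=np.array(k["cam_to_world"])
    for u,v in uvs:
        d=M[:3,:3]@[(u-k["cx"])/k["fx"],(v-k["cy"])/k["fy"],1]; print(c,u,v,np.round(M[:3,3]-d*M[2,3]/d[2],3))
E
```

```text
2.47 [ 0.455  -0.0608  0.2338] [[0.016, -0.014, 1.0], [0.001, 1.0, 0.014], [-1.0, 0.001, 0.016]] [-0.   0.   0.4] -0.0002 [-0.3  -0.38  1.99  0.01  1.51 -1.88]
wrist lever_pad 0.62 [ 0.4209 -0.1429  0.1242]
wrist slide_face 0.56 [ 0.488  -0.0514  0.0898]
scene 300 237 [0.608 0.009 0.   ]
scene 228 200 [0.578 0.253 0.   ]
side 300 243 [0.621 0.021 0.   ]
```

View pics/w1.png

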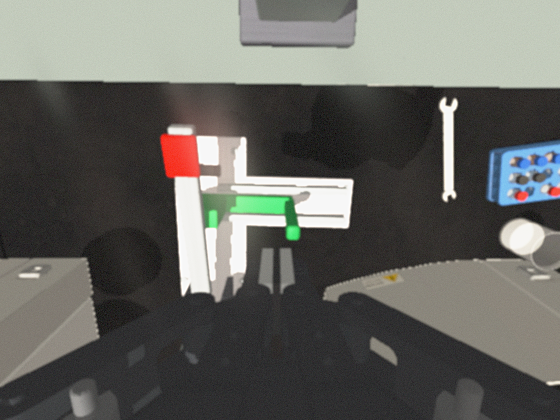

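>>> arm_command([
  [[0,-0.015,0.015,1,0,0,0],[0,-0.014,0.015,0,0,0,0],[0,0,0,0,0,0,0],[0.025,0,0,0,0,0,0],[0.025,0,0,0,0,0,0],[0.025,0,0,0,0,0,0],[0.025,0,0,0,0,0,0],[0,0,0,0,0,0,0]],
])

```text
t: 3.38
tool_pos: [0.4881, -0.0774, 0.135]
tool_rot: [0.002, 1.546, 0.0]
contact_force: [-1.4, 1.1, -1.4]
opening: -0.0
```

```bash
python3 - <<'E'
from h import *
st()
T=snap("wrist","w2.png"); marks("wrist",T,["lever_pad","slide_face"])
E
```

```text
3.38 [ 0.4881 -0.0774  0.135 ] [[0.024, 0.001, 1.0], [0.002, 1.0, -0.001], [-1.0, 0.002, 0.024]] [-1.4  1.1 -1.4] -0.0 [-0.31 -0.2   2.02  0.01  1.3  -1.89]
wrist lever_pad 0.58 [ 0.4208 -0.1415  0.1215]
wrist slide_face 0.77 [ 0.484  -0.0525  0.0883]
```

View pics/w2.png

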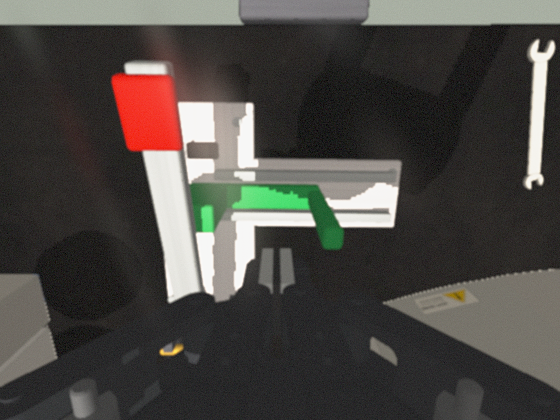

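>>> arm_command([
  [[0,-0.01,-0.002,0,0,0,0],[0,-0.008,-0.002,0,0,0,0],[0,0,0,0,0,0,0],[0.02,0,0,0,0,0,0],[0.02,0,0,0,0,0,0],[0.02,0,0,0,0,0,0],[0.01,0,0,0,0,0,0],[0,0,0,0,0,0,0]],
])

```text
t: 4.2
tool_pos: [0.4998, -0.1045, 0.0851]
tool_rot: [-0.005, 1.511, -0.012]
contact_force: [0.4, 0.1, 0.6]
opening: 0.0
```

>>> arm_command([
  [[0,0,0,0,0,0,0],[0,0,0,0,0,0,0]],
])

```text
t: 4.37
tool_pos: [0.5004, -0.1051, 0.0865]
tool_rot: [-0.005, 1.51, -0.013]
contact_force: [-0.3, 0.6, -0.5]
opening: -0.0003
```

```bash
python3 -c "
from h import *
st()"
```

```text
4.37 [ 0.5004 -0.1051  0.0865] [[0.061, 0.006, 0.998], [-0.012, 1.0, -0.005], [-0.998, -0.012, 0.061]] [-0.3  0.6 -0.5] -0.0003 [-0.36 -0.13  2.04  0.01  1.17 -1.93]
```

>>> arm_command([
  [[0.008,0.004,-0.007,0,1.8,0,0],[0.008,0.004,-0.006,0,1.8,0,0],[0,0.005,0,0,0,0,0],[0,0.005,0,0,0,0,0],[0,0,0,0,0,0,0]],
])

```text
t: 4.78
tool_pos: [0.4892, -0.0863, 0.0718]
tool_rot: [-0.006, 1.574, -0.016]
contact_force: [-0.2, 0.1, -0.0]
opening: 0.0002
```

```bash
python3 -c "
from h import *
st()"
```

```text
4.78 [ 0.4892 -0.0863  0.0718] [[-0.003, 0.006, 1.0], [-0.014, 1.0, -0.006], [-1.0, -0.014, -0.003]] [-0.2  0.1 -0. ] 0.0002 [-0.32 -0.1   2.04 -0.01  1.2  -1.88]
```

>>> arm_command([
  [[0,0.007,0,0,0,0,0],[0,0.007,0,0,0,0,0],[0,0.006,0,0,0,0,0],[0,0.006,0,0,0,0,0],[0,0.006,0,0,0,0,0],[0,0.006,0,0,0,0,0],[0,0.006,0,0,0,0,0],[0,0.006,0,0,0,0,0],[0,0.006,0,0,0,0,0]],
])

```text
t: 5.53
tool_pos: [0.4906, -0.0263, 0.0725]
tool_rot: [-0.01, 1.571, -0.019]
contact_force: [-0.4, -3.0, 0.6]
opening: 0.0004
```

```bash
python3 - <<'E'
from h import *
st()
T=snap("wrist"); marks("wrist",T,["slide_face"])
T=snap("side"); marks("side",T,["slide_face"])
E
```

```text
5.53 [ 0.4906 -0.0263  0.0725] [[-0.0, 0.005, 1.0], [-0.018, 1.0, -0.005], [-1.0, -0.018, 0.0]] [-0.4 -3.   0.6] 0.0004 [-0.19 -0.11  2.05 -0.02  1.2  -1.75]
wrist slide_face 0.61 [ 0.4883 -0.0122  0.0861]
side slide_face 0.84 [ 0.4837 -0.0061  0.0857]
```

Sliding at about 3 N; continue to the end stop.

>>> arm_command([
  [[0,0.006,0,0,0,0,0],[0,0.006,0,0,0,0,0],[0,0.006,0,0,0,0,0],[0,0.006,0,0,0,0,0],[0,0.006,0,0,0,0,0]],
])

```text
t: 6.15
tool_pos: [0.4907, -0.0196, 0.0731]
tool_rot: [-0.061, 1.572, -0.06]
contact_force: [-2.1, -27.1, 0.5]
opening: 0.0001
```

```bash
python3 - <<'E'
from h import *
st()
T=snap("wrist","w3.png"); marks("wrist",T,["slide_face","lever_pad"])
T=snap("side"); marks("side",T,["slide_face"])
E
```

```text
6.15 [ 0.4907 -0.0196  0.0731] [[-0.003, -0.001, 1.0], [-0.077, 0.997, 0.0], [-0.997, -0.077, -0.003]] [ -2.1 -27.1   0.5] 0.0001 [-0.15 -0.11  2.05 -0.08  1.19 -1.69]
wrist slide_face 0.67 [ 0.4884 -0.0025  0.0885]
```

View pics/w3.png

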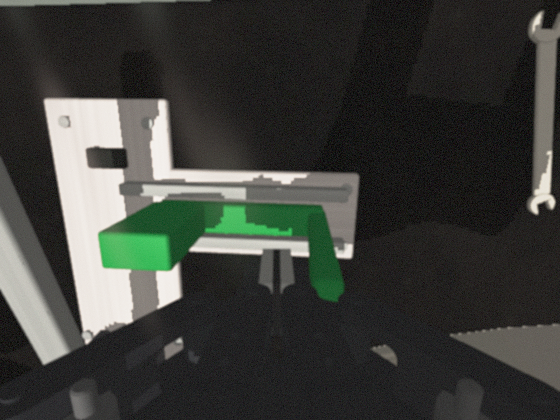

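>>> arm_command([
  [[0,-0.012,0,0,0,2.2,0],[0,-0.012,0,0,0,2.2,0],[0,0,0,0,0,0,0],[-0.025,0,0,0,0,0,0],[-0.025,0,0,0,0,0,0],[-0.025,0,0,0,0,0,0],[-0.025,0,0,0,0,0,0],[0,0,0,0,0,0,0],[0,0,0,0,0,0,0]],
])

```text
t: 7.15
tool_pos: [0.4882, -0.0419, 0.175]
tool_rot: [0.01, 1.582, 0.0]
contact_force: [-0.7, 0.3, -0.9]
opening: -0.0
```

```bash
python3 - <<'E'
from h import *
st()
T=snap("wrist"); marks("wrist",T,["slide_face","lever_pad"])
T=snap("side"); marks("side",T,["slide_face","lever_pad"])
E
```

```text
7.15 [ 0.4882 -0.0419  0.175 ] [[-0.011, 0.006, 1.0], [0.007, 1.0, -0.006], [-1.0, 0.007, -0.011]] [-0.7  0.3 -0.9] -0.0 [-0.24 -0.23  1.97  0.    1.41 -1.81]
wrist slide_face 0.96 [ 0.4866 -0.0055  0.0894]
side slide_face 0.59 [ 0.4852 -0.0035  0.0899]
side lever_pad 0.66 [ 0.4225  0.138  -0.0009]
side lever_pad 0.57 [ 0.4143 -0.1368  0.1223]
```

>>> arm_command([
  [[0,-0.018,-0.012,0,0,0,0],[0,-0.018,-0.012,0,0,0,0],[0,-0.018,-0.012,0,0,0,0],[0,-0.018,-0.012,0,0,0,0],[0,-0.018,-0.012,0,0,0,0],[0,0,0,0,0,0,0],[0,0,0,0,0,0,0]],
])

```text
t: 8.03
tool_pos: [0.4212, -0.1332, 0.166]
tool_rot: [0.014, 1.596, 0.006]
contact_force: [0.3, -0.2, 0.3]
opening: -0.0
```

```bash
python3 - <<'E'
from h import *
st()
T=snap("wrist","w4.png"); marks("wrist",T,["lever_pad"])
T=snap("side","s4.png"); marks("side",T,["lever_pad"])
E
```

```text
8.03 [ 0.4212 -0.1332  0.166 ] [[-0.026, 0.005, 1.0], [0.013, 1.0, -0.005], [-1.0, 0.013, -0.026]] [ 0.3 -0.2  0.3] -0.0 [-0.47 -0.34  2.08 -0.    1.43 -2.04]
wrist lever_pad 0.73 [ 0.4224 -0.1398  0.1226]
side lever_pad 0.67 [ 0.4155 -0.1381  0.1228]
```

View pics/w4.png

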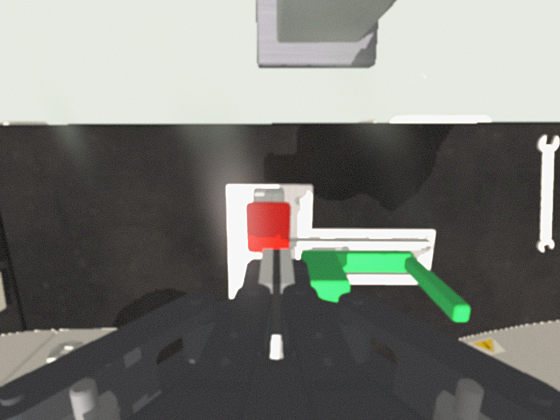

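>>> arm_command([
  [[0.01,-0.006,-0.002,0,-1,0,0],[0.012,0,0,0,0,0,0],[0.012,0,0,0,0,0,0],[0.012,0,0,0,0,0,0],[0.012,0,0,0,0,0,0],[0.012,0,0,0,0,0,0],[0,0,0,0,0,0,0]],
])

```text
t: 8.82
tool_pos: [0.423, -0.1344, 0.0944]
tool_rot: [0.004, 1.576, 0.012]
contact_force: [-1.2, -1.1, 4.7]
opening: 0.0004
```

```bash
python3 -c "
from h import *
st()"
```

```text
8.82 [ 0.423  -0.1344  0.0944] [[-0.006, -0.005, 1.0], [0.01, 1.0, 0.005], [-1.0, 0.01, -0.006]] [-1.2 -1.1  4.7] 0.0004 [-0.48 -0.27  2.14  0.01  1.27 -2.06]
```

>>> arm_command([
  [[0.012,-0.001,-0.002,0,0,0,0],[0.012,-0.001,-0.002,0,0,0,0],[0.012,-0.001,-0.002,0,0,0,0],[0.01,0,-0.001,0,0,0,0],[0.01,0,-0.001,0,0,0,0],[0.006,0,0,0,0,0,0],[0.006,0,0,0,0,0,0]],
])

```text
t: 9.4
tool_pos: [0.4233, -0.1365, 0.0307]
tool_rot: [-0.001, 1.562, 0.012]
contact_force: [-2.4, 1.8, 22.1]
opening: 0.0004
```

```bash
python3 -c "
from h import *
st()"
```

```text
9.4 [ 0.4233 -0.1365  0.0307] [[0.009, -0.008, 1.0], [0.008, 1.0, 0.008], [-1.0, 0.007, 0.009]] [-2.4  1.8 22.1] 0.0004 [-0.49 -0.17  2.19  0.01  1.12 -2.07]
```

>>> arm_command([
  [[0.005,0,0,0,0,0,0],[0.005,0,0,0,0,0,0]],
])

```text
t: 9.57
tool_pos: [0.4239, -0.1369, 0.0297]
tool_rot: [0.0, 1.573, 0.017]
contact_force: [-25.5, 12.1, 54.2]
opening: 0.0001
```

```bash
python3 - <<'E'
from h import *
st()
T=snap("side","s5.png"); marks("side",T,["lever_pad","slide_face","lever"]);marks("side",T,["flap"],search_frame)
T=snap("scene"); marks("scene",T,["lever_pad","slide_face","lever","spanner","beaker"])
a=cv2.imread("pics/side0.png")[200:370,220:430];b=cv2.imread("pics/s5.png")[200:370,220:430]
cv2.imwrite("pics/cmp.png",cv2.resize(np.hstack([a,b]),None,fx=1.9,fy=1.9,interpolation=3))
E
```

```text
9.57 [ 0.4239 -0.1369  0.0297] [[-0.002, -0.011, 1.0], [0.011, 1.0, 0.011], [-1.0, 0.011, -0.002]] [-25.5  12.1  54.2] 0.0001 [-0.49 -0.16  2.18  0.01  1.13 -2.07]
side lever_pad 0.61 [ 0.4097 -0.1359  0.0275]
side lever 0.82 [ 0.6005 -0.1402  0.0571]
side flap 0.58 [ 0.6853 -0.1435  0.1037]
scene lever_pad 0.65 [ 0.7322 -0.1421 -0.0023]
scene lever_pad 0.57 [ 0.412  -0.1395  0.0283]
scene slide_face 0.68 [ 0.4877 -0.0053  0.084 ]
scene lever 0.92 [ 0.5994 -0.1377  0.06  ]
scene lever 0.68 [ 0.7308 -0.1449 -0.0008]
scene spanner 0.51 [0.4227 0.1392 0.003 ]
scene beaker 0.71 [ 0.5219  0.2371 -0.0024]
```

View pics/cmp.png

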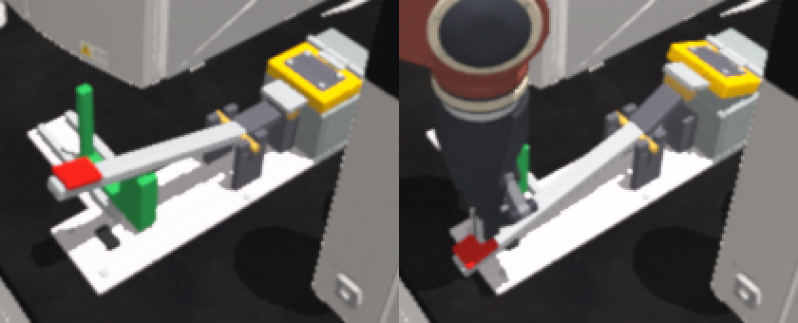

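>>> arm_command([
  [[0.002,0,-0.001,0,0,0,0],[0.002,0,-0.001,0,0,0,0],[0.002,0,0,0,0,0,0]],
])

```text
t: 10.37
tool_pos: [0.4235, -0.1366, 0.0306]
tool_rot: [-0.0, 1.573, 0.019]
contact_force: [-8.1, 2.4, 16.5]
opening: 0.0003
```

```bash
python3 - <<'E'
from h import *
st()
T=snap("side"); st(); marks("side",T,["lever_pad","lever"])
T=snap("scene"); st(); marks("scene",T,["lever_pad","lever"]);st()
E
```

```text
10.37 [ 0.4235 -0.1366  0.0306] [[-0.003, -0.012, 1.0], [0.012, 1.0, 0.012], [-1.0, 0.012, -0.002]] [-8.1  2.4 16.5] 0.0003 [-0.49 -0.16  2.18  0.01  1.13 -2.07]
10.42 [ 0.4235 -0.1367  0.0306] [[-0.003, -0.012, 1.0], [0.012, 1.0, 0.012], [-1.0, 0.012, -0.003]] [-7.2  2.8 17.4] -0.0 [-0.49 -0.16  2.18  0.01  1.13 -2.07]
side lever_pad 0.88 [ 0.4087 -0.1375  0.029 ]
side lever 0.55 [ 0.6011 -0.1396  0.0596]
10.57 [ 0.4235 -0.1367  0.0306] [[-0.003, -0.012, 1.0], [0.012, 1.0, 0.012], [-1.0, 0.012, -0.003]] [-6.5  3.6 17.3] -0.0002 [-0.49 -0.16  2.18  0.01  1.13 -2.07]
scene lever_pad 0.78 [ 0.4115 -0.138   0.0304]
scene lever 0.73 [ 0.6019 -0.1368  0.0594]
scene lever 0.16 [ 0.4076 -0.1409  0.0279]
10.67 [ 0.4235 -0.1367  0.0306] [[-0.003, -0.012, 1.0], [0.012, 1.0, 0.012], [-1.0, 0.012, -0.003]] [-6.7  3.1 16.1] -0.0001 [-0.49 -0.16  2.18  0.01  1.13 -2.07]
```

```bash
python3 -c "
from h import *
print(finish_job()); st()"
```

```text
the job is handed in; nothing more can be done
None
the job is handed in; nothing more can be done
```

I pushed the green slide out to its end stop, pressed the red pad down to its rubber stop, and handed the job in at about 10.7 s while still holding it down.

**Slide:** The fingertips met a firm stop at about 27 N. The tab face had moved about 46 mm by the networks' readings, which fits full travel if it started a few mm out. In the wrist picture the block was clear of the lever.

**Lever and flap:**
- The pad read 27–30 mm high, against about 27 mm expected at the stop. It was held steadily at about 17 N, well above the 2–4 N the lever needs.
- The side picture showed the flap raised, but I did not measure its angle.
- The lever's pivot still read about 59–60 mm high, so the pin was down in its slots.

**Bystanders:** The spanner and beaker were within 3 mm of their first readings. I did not measure the rack and bottle again, but the tool came no lower than about 0.23 m on its way in and worked well away from them.

**What was off:**
- The press briefly reached about 60 N in all (54 N downward, 25 N sideways) at the fingertips before I eased it. That is below the 120 N wrist limit.
- The fingertips finished about 13 mm from the pad's centre, toward the box, but still on the pad.
- The networks gave a few wrong second guesses for the lever and pad, which I ignored.

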